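# Set out the pan brush and open the safety-capped cleaner

## Robot

A 7-joint arm with a two-finger parallel gripper is mounted at the origin on the work surface. World frame = base frame: x ahead of the robot, y to its left, z up, the work surface at z = 0. Lengths are in m, angles in rad, forces in N, time in s.
With the tool pointing down it reaches from about 0.425 to 0.875 m from the base axis. Payload 8.4 kg.
Tool frame: the origin (TCP) lies at the very end of the fingers, on their centre line; the grasp point (between the pads) lies 19 mm behind it; z points along the fingers, x is the direction in which the jaws open and shut, and the axes are right-handed (so a half turn about z gives the same grasp; the last joint's range is limited). The gripper opens to 85 mm and grips with 20 to 120 N. Pads are 22 mm wide; open, the fingers measure 114 mm over their backs; the gripper's body (76 mm by 85 mm) begins 54 mm behind the grasp point. The pads swing forward as they close: fully open they stand 13 mm farther back than shut.
Start: joints at [-0.099, 0.333, 0.04, 1.465, -0.013, 1.343, -0.059], TCP at [0.65, -0, 0.231] pointing down, gripper open.
Joint ranges: [-2.58, 2.58], [-0.38, 2.09], [-1.3, 1.39], [0.25, 2.4], [-1.5, 4.64], [0.08, 2.09], [-2.65, 2.65]. Speed limits (rad/s): [2.22, 2.22, 2.79, 2.79, 3.14, 3.14, 3.14].

## Interface

Orientations are given as a unit quaternion [x, y, z, w].
In Python, from station import telemetry, optics, order gives the robot as it stands.
- The arm moves only by the shell command python3 -m creep 'ROWS'. ROWS is JSON, one flat list of numbers, 7 for each row, row after row: the finger opening in m, from 0 to 0.0854, then the shift along the tool's x, y, z in m, then the turn, a rotation vector about the tool's x, y, z in rad. A call has 1 to 12 rows; each row shifts and turns the commanded pose from where the row before left it, along the tool's axes as they then stand; what a row does not reach is not made up. A row lasts 1/8 s, in which the tool goes at most 62.5 mm and 10.7 degrees, less where a joint would pass 70% of its speed; a pose out of reach is approached as far as the arm can. A call with a gripper value outside its range is refused whole. The fingers move at their own pace and stop on an object; the grip force is fixed at half the most. Time passes only in rows, so rows that do not move let the fingers close. It gives the time, the measured TCP pose, the force and the opening at its end, in the units of the state.
- telemetry.observe(): the state, without advancing time (a new reading comes with each control period).
- optics.capture(name): name is "scene" or "side" or "wrist"; returns a dict with "img" (384x512x3 uint8, blue, green, red), "fx", "fy", "cx", "cy" (pixels), "dist_coeffs" ([k1, k2, p1, p2, k3] as OpenCV has them; the pictures are not rectified), "world_from_camera" (4x4, takes a point from camera to world coordinates). Camera axes: x right, y down, z forward; pixel columns grow to the right and rows downward; lengths in m; the calibration is good to about 2 mm. A picture is of the moment at which its call begins. There is no depth.
- order.close_job(): hands the job in, once; it reports no verdict.
The state is a dict: "clock": time; "joint_pos": joint angles; "qvel": joint speeds; "tau": joint torques, N m; "eef_pos": TCP position; "ee_rot": TCP orientation; "ft_force": force on the tool from outside, world axes, zero at the start; "wrist_torque": the same for the moment, N m; "width": finger opening in m.
Only numpy, scipy, OpenCV 4.12 (cv2) and the standard library are available. Lean on these libraries where they do the work, as an engineer would, in place of code of your own. Each camera call takes 0.05 s, during which the arm holds its last target. There are 200 camera calls.

## Task

Get ready to scrub the saucepan: pull the brush up out of its blue cup and set it bristle end down in the saucepan, letting go only once it is standing on the pan's bottom. Then open the white cleaner bottle: push its red safety cap down, keep it down while turning it anticlockwise (seen from above) until it is free, and lift it off. Finish still holding the cap level in the gripper, clear above the bottle's neck (a hand's width or so), and leave the saucepan where it stands and the other crockery, jars and bottles alone.

Things in the scene. Friction and masses are not known exactly. Their poses are not given: they have to be found in the camera images.
- bottle: White square cleaner bottle with blue side panels, 100 x 100 mm, shoulder 78 to 92 mm high, fixed fast in a grey caddy 124 mm square, 30 mm high, fixed to the counter. Origin at the centre of the caddy's underside; z up the neck's axis. Neck 40 mm across to z = 104 mm, collar 49 mm across at 104 to 111 mm, above it a bayonet neck inside the cap to 131 mm (grey spring plunger to 143 mm).
- cap_seat (a point): Point on the neck axis 120 mm above the bottle's origin, where the underside of the locked cap lies (9 mm above the collar). Axes as the bottle's.
- cap: Red round ribbed push-and-turn safety cap, 50 mm in diameter, 42 mm high, 30 g, loose, locked on the bottle at the start; grip it round its sides at any yaw. Origin at the centre of its underside, z up; a white stripe on top runs from the centre along its +x, which lies along the bottle's x (within 3 degrees) while locked. Locked, it turns only some 5 degrees and cannot be lifted.
- cap_top (a point): Centre of the cap's top face, 42 mm above the cap's origin. To free the cap: push it straight down 6 to 9 mm (7.5 is good; it bottoms at 9), keep it down while turning it anticlockwise seen from above by more than 50 degrees (free between 50 and 130; 75 is good), then lift straight up. Clockwise is blocked.
- spring (a joint): How far the spring plunger under the cap is pushed down, in m: 0 with the cap locked and untouched, 0.006 and more with the cap down enough to turn, -0.001 with the cap off. The spring pushes the cap up with about 4 N when locked and 9 N when 9 mm down.
- brush_cup: Blue ceramic brush cup, fixed to the counter: outer diameter 56 mm, 80 mm high, inner diameter 48 mm, inner floor at 6 mm, base disc 90 mm across. Origin at the centre of its underside.
- brush: Upright pan brush, 170 mm long, about 90 g, loose: rigid bristle head (white with blue bands) 33 mm in diameter from 0 to 45 mm, then a round green handle, 24 mm in diameter to 57 mm and 18 mm in diameter from 57 to 170 mm. Origin at the centre of its flat foot (bristle end), z along the handle. At the start it stands upright in the cup, foot on the cup's inner floor, handle 96 mm out of the cup.
- brush_top (a point): Centre of the top end of the brush handle, 170 mm from the brush's origin.
- saucepan: Aluminium saucepan, loose, about 0.75 kg: outer diameter 156 mm at the foot and 164 mm at the rim, 65 mm high, wall 4 mm, inner floor 5 mm above its underside. Black handle along its +x, from 80 to 212 mm from the centre, 60 mm up. Origin at the centre of its underside.
- glass_bowl: Bystander: glass bowl, 124 mm in diameter, 60 mm high, standing in the green dish rack at the left. Origin at the centre of its underside.
- rice_bowl: Bystander: blue rice bowl, 100 mm in diameter, 50 mm high, in the dish rack. Origin at the centre of its underside.
- teacup: Bystander: white ceramic teacup, 72 mm in diameter, 60 mm high, in the dish rack. Origin at the centre of its underside.
- chilli_jar: Bystander: amber glass jar with brass lid, 64 mm in diameter, 90 mm high, on the counter at the right. Origin at the centre of its underside.
- soap_bottle: Bystander: yellow soap bottle, 60 mm in diameter, 150 mm high, on the counter at the right. Origin at the centre of its underside.
Mind the look-alikes: they are no part of the job. There is more than one size of the bottle; the job needs the larger. What is shaped like the brush but brown is not meant.

How it is judged:
By the outcome, as a careful person would: the job done as asked, in the order asked, and still so for the second after the job is handed in, while the arm keeps its last pose, push and grip.
It also fails if it takes over 62 s, if anything falls off the work surface, if the arm or the gripper's body presses on something with over 40 N, if the wrist force passes 120 N, or if a joint passes its speed limit or range.

## Working session

There is one attempt and no reset: what is moved stays moved. The work goes in short steps, Python scripts to look and compute and a shell command to move; the robot and the scene stay as the last step left them, time stands still between calls to the robot, and variables do not carry over. Pictures are saved under pics/ and viewed, about 8 in all and at most 12, crops included, and the job is handed in when it is done.

```bash
ls; mkdir -p pics; cat > h.py <<'E'
import numpy as np, cv2
from station import telemetry, optics, order
from scipy.spatial.transform import Rotation as R
def cap(n,save=None):
    c=optics.capture(n)
    if save: cv2.imwrite('pics/'+save,c['img'])
    c['K']=np.array([[c['fx'],0,c['cx']],[0,c['fy'],c['cy']],[0,0,1]]); c['D']=np.array(c['dist_coeffs'],float); c['T']=np.array(c['world_from_camera']); return c
def ray(c,u,v):
    p=cv2.undistortPoints(np.array([[[u,v]]],float),c['K'],c['D'])[0,0]
    return c['T'][:3,3], c['T'][:3,:3]@np.array([p[0],p[1],1])
def onz(c,u,v,z):
    o,d=ray(c,u,v); return o+d*(z-o[2])/d[2]
def proj(c,P):
    Ti=np.linalg.inv(c['T']); return cv2.projectPoints(np.array([P],float),cv2.Rodrigues(Ti[:3,:3])[0],Ti[:3,3],c['K'],c['D'])[0].ravel()
def tool(P):  # world point in tool frame
    s=telemetry.observe(); r=R.from_quat(s['ee_rot']); return r.inv().apply(np.array(P)-s['eef_pos'])
E
python3 - <<'E'
from h import *
import pickle
a=cap('scene','a.png');b=cap('side','b.png')
pickle.dump((a,b),open('ab.pkl','wb'))
cv2.imwrite('pics/ab.png',np.vstack([cv2.resize(a['img'],(400,300)),cv2.resize(b['img'],(400,300))]))
s=telemetry.observe();print({k:np.round(v,3) for k,v in s.items()});print(a['T'][:3,3],b['T'][:3,3],a['T'][:3,2],b['T'][:3,2])
E
```

```text
pics
{'clock': np.float64(0.1), 'joint_pos': array([-0.099,  0.334,  0.04 ,  1.466, -0.013,  1.343, -0.059]), 'qvel': array([ 0.001, -0.003, -0.   , -0.003,  0.   ,  0.001,  0.001]), 'tau': array([ 4.0000e-03, -6.6002e+01,  1.3700e+00, -4.0647e+01,  1.7000e-02,
        9.0000e-03,  0.0000e+00]), 'eef_pos': array([ 0.65 , -0.   ,  0.231]), 'ee_rot': array([ 1.   , -0.   , -0.001,  0.   ]), 'ft_force': array([0.412, 0.199, 0.488]), 'wrist_torque': array([0.008, 0.041, 0.038]), 'width': np.float64(0.085)}
[ 1.44272082 -0.36607689  1.25738899] [0.36589726 1.00419829 0.75806137] [-0.64416789  0.2462303  -0.72416736] [ 0.07108102 -0.83874595 -0.53986362]
```

View pics/a.png

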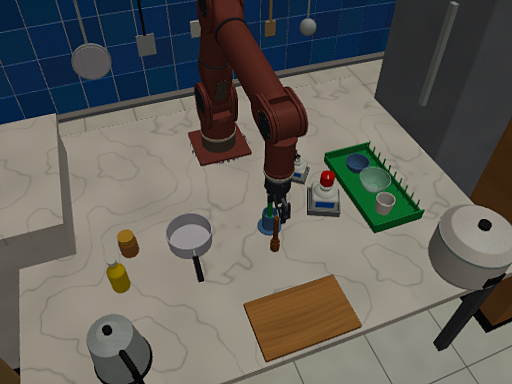

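View pics/b.png

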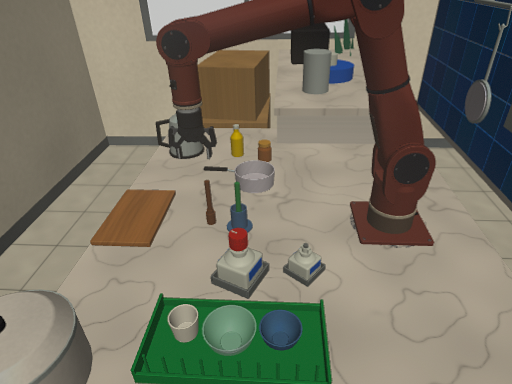

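Side view: the candidates are the green brush at (238,205) in its blue cup, versus the brown look-alike at (209,203). The large bottle with the red cap is at (240,262), versus the small capless bottle at (304,263). The pan is at (255,177). In the scene view the same things are: green brush (270,213), brown (276,236), red cap (327,178), small bottle (298,172) and pan (190,236). I choose the green brush and the larger, red-capped bottle.

```bash
python3 - <<'E'
from h import *
import pickle
a,b=pickle.load(open('ab.pkl','rb'))
def blobs(c,lo,hi,box,name):
    x0,y0,x1,y1=box
    h=cv2.cvtColor(c['img'],cv2.COLOR_BGR2HSV)[y0:y1,x0:x1]
    m=cv2.inRange(h,lo,hi);n,l,s,ce=cv2.connectedComponentsWithStats(m)
    i=1+np.argmax(s[1:,4]);st=s[i]
    print(name,'bbox',st[0]+x0,st[1]+y0,st[2],st[3],'area',st[4],'c',np.round(ce[i]+[x0,y0],1))
    return ce[i]+[x0,y0]
def tri(pa,pb):
    o1,d1=ray(a,*pa);o2,d2=ray(b,*pb)
    A=np.c_[d1,-d2];t=np.linalg.lstsq(A,o2-o1,rcond=None)[0]
    p,q=o1+t[0]*d1,o2+t[1]*d2; return (p+q)/2,np.linalg.norm(p-q)
red=((0,180,120),(6,255,255))
ra=blobs(a,*red,(312,165,345,195),'capA');rb=blobs(b,*red,(220,220,260,255),'capB')
print('cap',tri(ra,rb))
g=blobs(b,(50,80,30),(90,255,255),(225,175,255,215),'brushB')
ga=blobs(a,(50,80,30),(90,255,255),(255,195,285,225),'brushA')
bl=blobs(b,(95,80,30),(125,255,255),(220,195,260,240),'cupB')
bla=blobs(a,(95,80,30),(125,255,255),(250,200,290,240),'cupA')
print('top z.176',onz(b,238,182.5,.176),'cup floor', onz(b,bl[0],bl[1],.04), onz(a,*bla,.02))
print('brown foot',onz(b,211,222,.0),onz(b,208,181,.17))
# pan rim: B
print('pan rim B L/R',onz(b,234.5,170,.065),onz(b,275,170,.065),'A',onz(a,167,232,.065),onz(a,213,232,.065))
cr=[cv2.resize(i['img'][y:y+90,x:x+120],(400,300),interpolation=2) for i,x,y in((a,150,200),(a,250,150),(b,180,165),(b,205,130))]
cv2.imwrite('pics/c.png',np.vstack([np.hstack(cr[:2]),np.hstack([cr[2],cr[3]])]))
E
```

```text
capA bbox 322 171 13 9 area 81 c [327.7 174.4]
capB bbox 229 228 18 23 area 235 c [237.9 237.8]
cap (array([0.47905824, 0.28288093, 0.15299791]), np.float64(0.0070321041180604095))
brushB bbox 235 182 8 30 area 143 c [237.4 196.9]
brushA bbox 266 202 7 16 area 83 c [269.4 210.2]
cupB bbox 227 207 25 25 area 269 c [239.2 220.6]
cupA bbox 258 208 20 27 area 308 c [266.8 222.4]
top z.176 [0.50829326 0.04155188 0.176     ] cup floor [0.50914713 0.06309502 0.04      ] [0.50965673 0.03310629 0.02      ]
brown foot [0.61600501 0.02249679 0.        ] [0.60910533 0.02489896 0.17      ]
pan rim B L/R [ 0.56085757 -0.23917203  0.065     ] [ 0.39751205 -0.24314856  0.065     ] A [ 0.46563757 -0.32408982  0.065     ] [ 0.51995995 -0.17315632  0.065     ]
```

View pics/c.png

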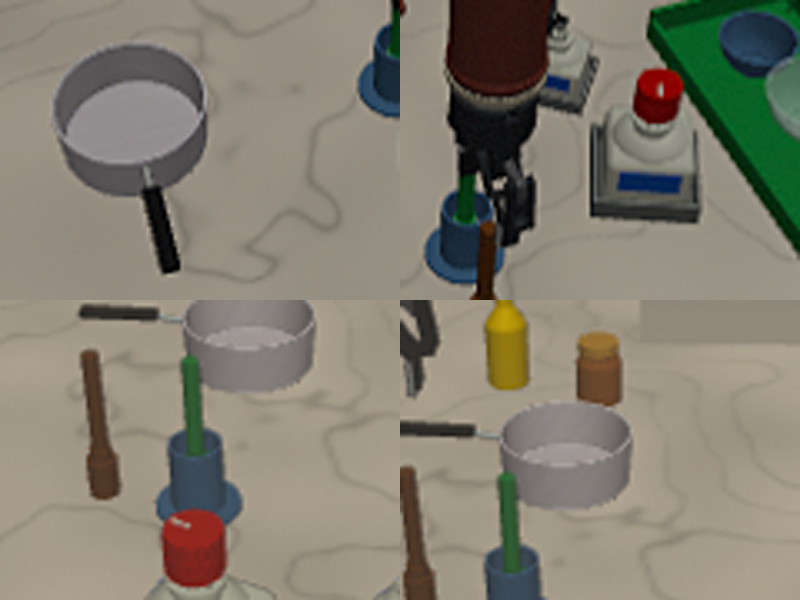

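The crops confirm the choice: in the upper-right tile the green handle is in the blue cup, with the brown brush standing free beside it. The red cap with its stripe is on the larger bottle. Next I move above the brush.

```bash
python3 -m creep '[0.085,-0.035,-0.01,0,0,0,0, 0.085,-0.035,-0.01,0,0,0,0, 0.085,-0.035,-0.01,0,0,0,0, 0.085,-0.035,-0.01,0,0,0,0, 0.085,0,0,0,0,0,0, 0.085,0,0,0,0,0,0]'
python3 - <<'E'
from h import *
w=cap('wrist','w1.png');print(w['T'].round(3)); print(proj(w,[.508,.042,.176]))
b=cap('side'); a=cap('scene','a2.png')
for c,n in((w,'w'),(b,'s'),(a,'a')):
    h=cv2.cvtColor(c['img'],cv2.COLOR_BGR2HSV)
    m=cv2.inRange(h,(50,80,30),(85,255,255));k,l,s,ce=cv2.connectedComponentsWithStats(m)
    for i in range(1,k):
        if s[i,4]>60: print(n,s[i],ce[i].round(1))
E
```

```text
clock: 0.85
eef_pos: [0.5103, 0.0398, 0.2314]
ee_rot: [1.0, -0.0, 0.0, 0.0]
ft_force: [0.3, -0.1, 0.4]
width: 0.0849
[[ 1.    -0.    -0.001  0.509]
 [-0.001 -0.958 -0.286  0.112]
 [-0.001  0.286 -0.958  0.373]
 [ 0.     0.     0.     1.   ]]
[251.6306537  206.93366302]
w [ 245  165   23   58 1079] [255.9 194.6]
s [366  13  16  48 222] [373.5  39.7]
s [344  23   6  26 113] [346.1  36.9]
s [372  28  24  42 307] [383.9  50.7]
s [335  31   7  22  96] [337.2  44.1]
s [235 182   8  30 143] [237.4 197.1]
s [  131   293   201    91 11208] [232.7 349. ]
a [ 324  142  101   91 3509] [372.3 188.8]
a [266 193   7  25 128] [269.6 205.2]
```

View pics/w1.png

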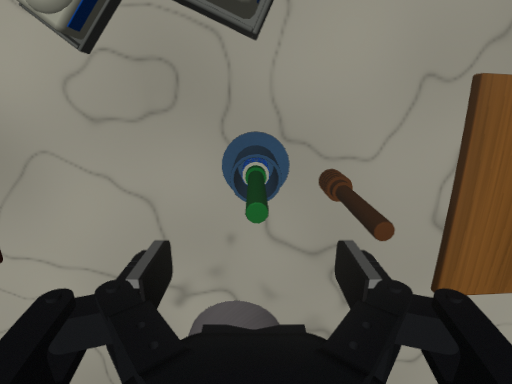

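Wrist view: the handle top is at (257,212), upright in the cup at (255,165). The brown brush is clear to the right at (385,230).

```bash
python3 - <<'E'
from h import *
w=cap('wrist');a=cap('scene');b=cap('side')
p=onz(w,257,212,.176);print(p,tool(p),onz(w,255,162,0))
# pan centre: fit projected rim/floor circle to aluminium outline via ellipse centre
for c,box,n in((a,(155,205,222,265),'a'),(b,(228,155,282,195),'b')):
    for C in ([.483,-.245],[.479,-.241]):
        ps=np.array([proj(c,[C[0]+.082*np.cos(t),C[1]+.082*np.sin(t),.065]) for t in np.linspace(0,6.28,73)])
        print(n,C,ps.min(0).round(1),ps.max(0).round(1))
E
```

```text
[0.51219205 0.03797036 0.176     ] [0.00191975 0.00177682 0.05500649] [0.51145339 0.04306373 0.        ]
a [0.483, -0.245] [166.7 211.9] [213.7 248.8]
a [0.479, -0.241] [167.6 210.8] [214.5 247.5]
b [0.483, -0.245] [233.5 160.1] [274.1 179.9]
b [0.479, -0.241] [234.4 160.6] [275.1 180.4]
```

```bash
python3 -m creep '[0.085,0.002,0.001,0.02,0,0,0, 0.085,0,0,0.03,0,0,0, 0.085,0,0,0.03,0,0,0, 0.085,0,0,0.026,0,0,0, 0,0,0,0,0,0,0, 0,0,0,0,0,0,0, 0,0,0,0,0,0,0, 0,0,0,0,0,0,0, 0,0,0,0,0,0,0, 0,0,0,0,0,0,0]'
```

```text
clock: 2.4
eef_pos: [0.5128, 0.0391, 0.1265]
ee_rot: [1.0, -0.0, 0.001, -0.0]
ft_force: [-0.5, -0.6, 5.8]
width: 0.0167
```

```bash
python3 -m creep '[0,0,0,-0.02,0,0,0, 0,0,0,-0.03,0,0,0, 0,0,0,-0.03,0,0,0, 0,0,0,-0.03,0,0,0, 0,0,0,0,0,0,0, 0,0,0,0,0,0,0]'
python3 - <<'E'
from h import *
b=cap('side');w=cap('wrist')
cv2.imwrite('pics/d.png',np.hstack([cv2.resize(b['img'][80:240,150:330],(450,400)),cv2.resize(w['img'],(350,400))]))
s=telemetry.observe();print(s['eef_pos'],s['width'],s['ft_force'])
E
```

```text
clock: 3.15
eef_pos: [0.5116, 0.0389, 0.2346]
ee_rot: [1.0, -0.0, -0.0, 0.0]
ft_force: [0.9, -0.1, -1.8]
width: 0.0165
[0.51130662 0.03887491 0.23411451] 0.01688565868870486 [ 0.16169421 -0.89407324 -1.19987104]
```

View pics/d.png

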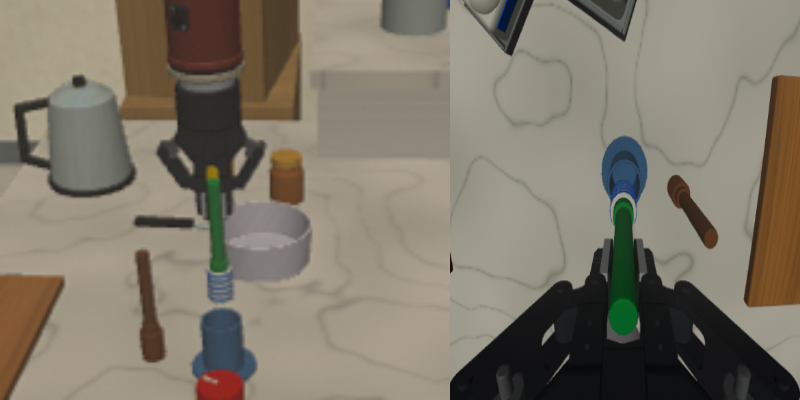

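The brush is held upright, with its foot clear of the cup at (220,297) in the left half. Next I carry it over the pan centre.

```bash
python3 -m creep '[0,-0.002,0.019,0,0,0,0, 0,-0.004,0.035,0,0,0,0, 0,-0.004,0.035,0,0,0,0, 0,-0.004,0.035,0,0,0,0, 0,-0.004,0.035,0,0,0,0, 0,-0.004,0.035,0,0,0,0, 0,-0.004,0.035,0,0,0,0, 0,-0.003,0.035,0,0,0,0, 0,-0.001,0.02,0,0,0,0, 0,0,0,0,0,0,0, 0,0,0,0,0,0,0]'
python3 - <<'E'
from h import *
b=cap('side');a=cap('scene');w=cap('wrist')
cv2.imwrite('pics/e.png',np.vstack([np.hstack([cv2.resize(b['img'][90:210,190:310],(400,300)),cv2.resize(a['img'][170:270,140:240],(400,300))]),np.hstack([cv2.resize(w['img'],(400,300))]*2)]))
E
```

```text
clock: 4.62
eef_pos: [0.4817, -0.2445, 0.235]
ee_rot: [1.0, 0.0, -0.0, -0.0]
ft_force: [0.4, 1.1, -0.3]
width: 0.0163
```

View pics/e.png

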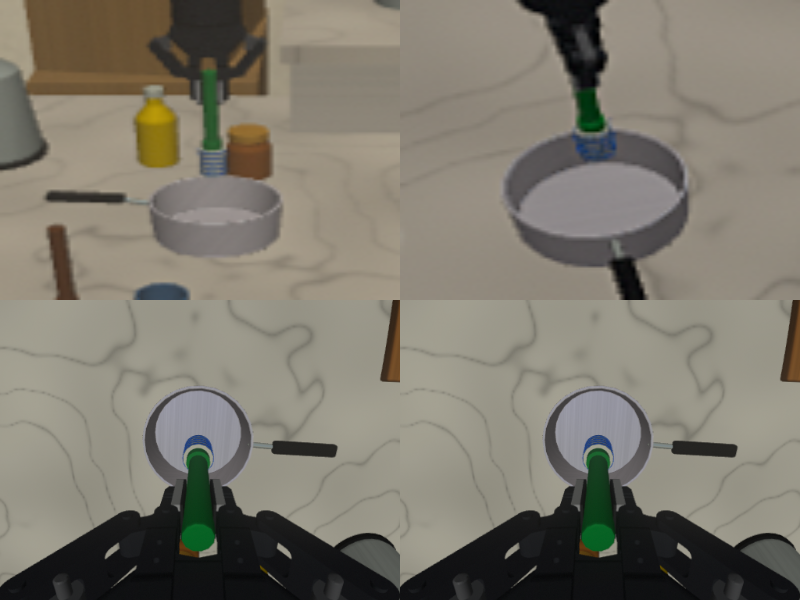

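The brush foot hangs over the pan's middle, at (213,172) in the top-left tile and (595,150) in the top-right. Next I lower it.

```bash
python3 -m creep '[0,0,0,0.015,0,0,0, 0,0,0,0.025,0,0,0, 0,0,0,0.025,0,0,0, 0,0,0,0.02,0,0,0, 0,0,0,0.012,0,0,0, 0,0,0,0.005,0,0,0, 0,0,0,0,0,0,0]'; python3 -m creep '[0,0,0,0.002,0,0,0,0,0,0,0.001,0,0,0,0,0,0,0.001,0,0,0,0,0,0,0,0,0,0]'; python3 -m creep '[0,0,0,0.002,0,0,0,0,0,0,0.001,0,0,0,0,0,0,0,0,0,0]'
```

```text
clock: 5.65
eef_pos: [0.482, -0.245, 0.1334]
ee_rot: [1.0, 0.0, -0.0, 0.0]
ft_force: [-0.1, -0.1, -0.6]
width: 0.0163
clock: 6.15
eef_pos: [0.482, -0.245, 0.1293]
ee_rot: [1.0, 0.0, -0.0, -0.0]
ft_force: [-0.4, -0.2, -0.7]
width: 0.0162
clock: 6.52
eef_pos: [0.4819, -0.245, 0.1262]
ee_rot: [1.0, -0.0, -0.0, -0.0]
ft_force: [-0.7, -0.0, -0.8]
width: 0.0164
```

```bash
python3 -m creep '[0,0,0,0.001,0,0,0,0,0,0,0,0,0,0]'; python3 -m creep '[0,0,0,0.001,0,0,0,0,0,0,0,0,0,0]'; python3 -m creep '[0,0,0,0.001,0,0,0,0,0,0,0,0,0,0]'
```

```text
clock: 6.78
eef_pos: [0.4821, -0.2451, 0.1255]
ee_rot: [1.0, -0.0, 0.0, 0.0]
ft_force: [-0.1, -0.2, 0.8]
width: 0.0164
clock: 7.02
eef_pos: [0.4824, -0.2453, 0.1255]
ee_rot: [1.0, -0.0, 0.001, 0.0]
ft_force: [-2.0, 0.4, 10.7]
width: 0.0168
clock: 7.28
eef_pos: [0.4828, -0.2455, 0.1254]
ee_rot: [1.0, -0.0, 0.001, 0.0]
ft_force: [-3.6, 1.3, 17.5]
width: 0.0166
```

The foot is on the pan floor. I ease off the push, open, rise straight up and look.

```bash
python3 -m creep '[0,0,0,-0.002,0,0,0,0,0,0,0,0,0,0]'; python3 -m creep '[0.025,0,0,0,0,0,0,0.04,0,0,0,0,0,0,0.085,0,0,0,0,0,0,0.085,0,0,0,0,0,0,0.085,0,0,0,0,0,0,0.085,0,0,0,0,0,0]';python3 -m creep '[0.085,0,0,-0.01,0,0,0,0.085,0,0,-0.03,0,0,0,0.085,0,0,-0.04,0,0,0,0.085,0,0,-0.04,0,0,0,0.085,0,0,0,0,0,0]'
python3 - <<'E'
from h import *
b=cap('side');a=cap('scene')
cv2.imwrite('pics/f.png',np.vstack([np.hstack([cv2.resize(b['img'][90:210,190:310],(400,300)),cv2.resize(a['img'][170:270,140:240],(400,300))]),np.hstack([cv2.resize(i[y:y+48,x:x+64],(400,300),interpolation=2) for i,x,y in((b['img'],206,217),(a['img'],294,155))])]))
# bottle from side/scene: cap top & stripe
for c,red in((a,(312,165,345,195)),(b,(220,220,260,255))):
    x0,y0,x1,y1=red;h=cv2.cvtColor(c['img'],cv2.COLOR_BGR2HSV)[y0:y1,x0:x1]
    m=cv2.inRange(h,(0,150,70),(8,255,255))|cv2.inRange(h,(174,150,70),(180,255,255))
    ys,xs=np.nonzero(m);print(xs.min()+x0,xs.max()+x0,ys.min()+y0,ys.max()+y0,m.sum()/255)
E
```

```text
clock: 7.52
eef_pos: [0.4821, -0.245, 0.1255]
ee_rot: [1.0, 0.0, 0.0, 0.0]
ft_force: [-0.9, 0.8, 3.9]
width: 0.0166
clock: 8.28
eef_pos: [0.482, -0.245, 0.1253]
ee_rot: [1.0, -0.0, -0.0, 0.0]
ft_force: [-0.5, -0.3, 0.5]
width: 0.0852
clock: 8.9
eef_pos: [0.4835, -0.2458, 0.2495]
ee_rot: [1.0, -0.0, 0.003, 0.001]
ft_force: [-0.2, -0.3, 0.0]
width: 0.0848
320 334 171 186 167.0
229 246 228 250 358.0
```

View pics/f.png

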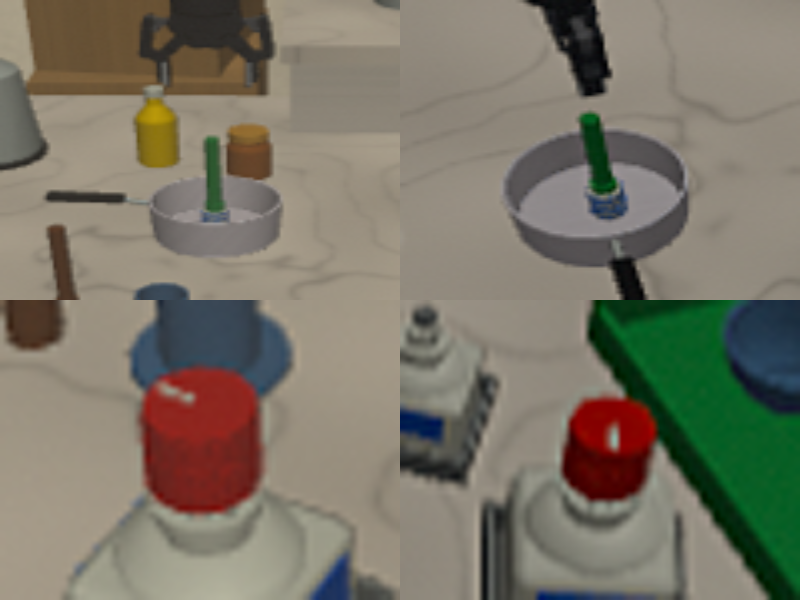

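The brush stands upright in the pan, at (213,170) in the top-left tile and (598,160) in the top-right, and the pan has not moved. The cap's stripe points along about world +x. Next I go above the bottle.

```bash
python3 -m creep '[0.085,0,-0.03,0,0,0,0,0.085,0,-0.05,0,0,0,0,0.085,0,-0.05,0,0,0,0,0.085,0,-0.05,0,0,0,0,0.085,0,-0.05,0,0,0,0,0.085,0,-0.05,0,0,0,0,0.085,0,-0.05,0,0,0,0,0.085,0,-0.05,0,0,0,0,0.085,0,-0.05,0,0,0,0,0.085,0,-0.05,0,0,0,0,0.085,-0.003,-0.045,0,0,0,0,0.085,0,0,0,0,0,0]'
python3 -m creep '[0.085,0,0,0,0,0,0]'
python3 - <<'E'
from h import *
w=cap('wrist','w2.png');a=cap('scene');b=cap('side')
print(onz(b,238.2,233.8,.162),onz(a,327.9,175,.162))
h=cv2.cvtColor(w['img'],cv2.COLOR_BGR2HSV)
m=cv2.inRange(h,(0,150,70),(8,255,255))|cv2.inRange(h,(174,150,70),(180,255,255))
k,l,s,ce=cv2.connectedComponentsWithStats(m);i=1+np.argmax(s[1:,4]);print(s[i],ce[i],proj(w,[.479,.283,.162]))
print(telemetry.observe()['joint_pos'])
E
```

```text
clock: 10.5
eef_pos: [0.4769, 0.2837, 0.2438]
ee_rot: [1.0, 0.003, -0.001, -0.0]
ft_force: [0.1, -0.8, 0.1]
width: 0.0855
clock: 10.62
eef_pos: [0.4788, 0.2791, 0.2443]
ee_rot: [1.0, -0.0, -0.001, 0.001]
ft_force: [-0.2, -1.0, 0.2]
width: 0.0848
[0.48103322 0.28051146 0.162     ] [0.48610162 0.27612962 0.162     ]
[ 229  166   60   65 2879] [257.70753734 198.1962487 ] [255.04813832 194.05129358]
[-0.40080292  0.14545534 -0.22864614  1.67037604  0.03421918  1.33022459
 -0.63738457]
```

View pics/w2.png

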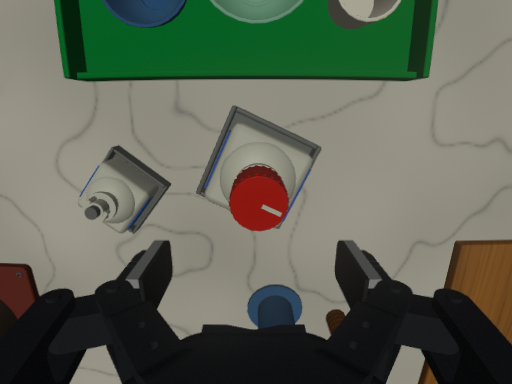

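The wrist view shows the cap-top centre at about (259,203), the stripe along about -24° yaw and the small bottle well away at (105,205).

```bash
python3 - <<'E'
from h import *
w=cap('wrist');p=onz(w,259,203,.162);print(p,tool(p),proj(w,p+[.025,0,0]),proj(w,p+[0,-.025,0]))
s=telemetry.observe();print(s['eef_pos'],s['ee_rot'])
E
```

```text
[0.48298479 0.27434193 0.162     ] [0.00364649 0.0042874  0.08323299] [288.6898647  202.92958459] [258.90416178 230.28787825]
[0.47934998 0.27867129 0.24523133] [ 9.99999487e-01 -9.90643322e-04 -1.88848669e-05  2.08701560e-04]
```

```bash
python3 -m creep '[0.085,0.0036,0.0035,0.02,0,0,0,0.085,0,0,0.03,0,0,0,0.085,0,0,0.03,0,0,0,0.085,0,0,0.03,0,0,0,0.085,0,0,0.012,0,0,0,0.085,0,0,0,0,0,0]'; python3 -m creep '[0.06,0,0,0,0,0,0,0.03,0,0,0,0,0,0,0.03,0,0,0,0,0,0,0.03,0,0,0,0,0,0,0.03,0,0,0,0,0,0]'
python3 - <<'E'
from h import *
w=cap('wrist');b=cap('side')
cv2.imwrite('pics/g.png',np.hstack([cv2.resize(b['img'][180:300,180:300],(400,400)),cv2.resize(w['img'][100:384,60:450],(400,400))]))
E
```

```text
clock: 11.58
eef_pos: [0.4825, 0.276, 0.1232]
ee_rot: [1.0, -0.0, -0.0, 0.0]
ft_force: [-0.2, 0.1, 0.6]
width: 0.0851
clock: 12.2
eef_pos: [0.4831, 0.2768, 0.1239]
ee_rot: [1.0, -0.0, 0.001, -0.0]
ft_force: [1.9, 1.5, 3.5]
width: 0.0487
```

View pics/g.png

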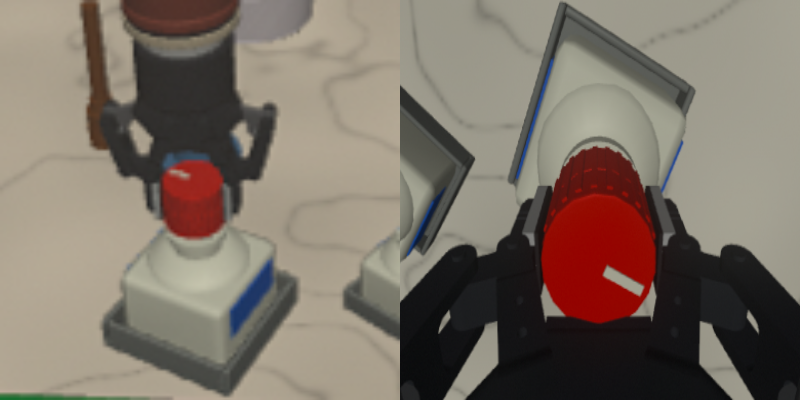

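The cap is gripped squarely between the pads, with its stripe at (622,280) in the right half. Next I push down.

```bash
python3 -m creep '[0.03,0,0,0.004,0,0,0,0.03,0,0,0.0035,0,0,0,0.03,0,0,0,0,0,0,0.03,0,0,0,0,0,0]'
```

```text
clock: 12.8
eef_pos: [0.4831, 0.2768, 0.1164]
ee_rot: [1.0, -0.0, 0.001, -0.0]
ft_force: [0.8, -0.7, 7.7]
width: 0.0488
```

7.5 mm down at 7.7 N, which matches the spring. Next I turn it anticlockwise, which is -z in the tool frame.

```bash
python3 -m creep '[0.03,0,0,0,0,0,-0.1,0.03,0,0,0,0,0,-0.1,0.03,0,0,0,0,0,-0.1,0.03,0,0,0,0,0,0]'
python3 -c "
from h import *
s=telemetry.observe();print(R.from_quat(s['ee_rot']).as_euler('zyx',degrees=True),s['wrist_torque'],s['joint_pos'])"
```

```text
clock: 13.3
eef_pos: [0.4826, 0.2767, 0.1162]
ee_rot: [0.989, 0.15, 0.0, -0.0]
ft_force: [-0.2, -0.5, 8.5]
width: 0.0492
[-1.72798741e+01  1.31889797e-02 -1.79977941e+02] [-0.00785121  0.05265206  0.05547115] [-0.36969075  0.25070335 -0.26426431  1.82306575  0.07346019  1.07689939
 -0.35931212]
```

```bash
python3 -m creep '[0.03,0,0,0,0,0,-0.1,0.03,0,0,0,0,0,-0.1,0.03,0,0,0,0,0,-0.1,0.03,0,0,0,0,0,-0.1,0.03,0,0,0,0,0,-0.1,0.03,0,0,0,0,0,-0.1,0.03,0,0,0,0,0,-0.1,0.03,0,0,0,0,0,-0.1,0.03,0,0,0,0,0,-0.1,0.03,0,0,0,0,0,-0.1,0.03,0,0,0,0,0,0,0.03,0,0,0,0,0,0]'
python3 - <<'E'
from h import *
s=telemetry.observe();print(s['ee_rot'],s['wrist_torque'],s['width'])
w=cap('wrist');b=cap('side')
cv2.imwrite('pics/i.png',np.hstack([cv2.resize(b['img'][180:300,180:300],(400,400)),cv2.resize(w['img'][100:384,60:450],(400,400))]))
E
```

```text
clock: 14.8
eef_pos: [0.4818, 0.2764, 0.1159]
ee_rot: [0.796, 0.605, -0.001, -0.0]
ft_force: [-3.1, -2.1, 9.3]
width: 0.0487
[ 7.95982957e-01  6.05318589e-01 -7.17607048e-04 -1.53254546e-04] [-0.29685966  0.62374155  0.02582668] 0.04874806775087785
```

View pics/i.png

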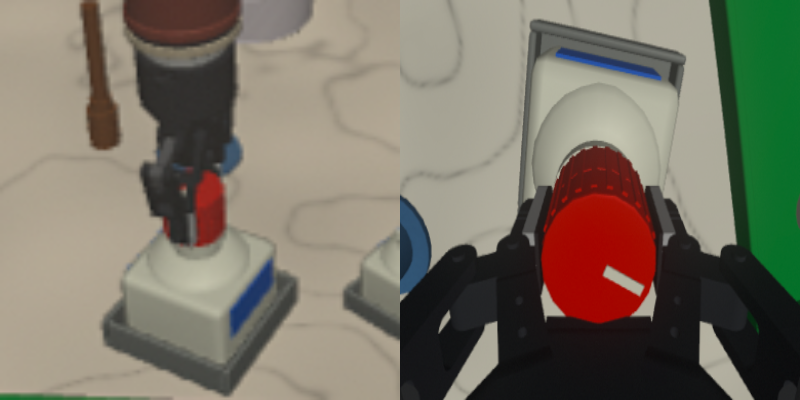

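The stripe is still at the same place relative to the gripper, so the cap turned with it by about 75°. Next I lift: gently first, then to about 100 mm.

```bash
python3 -m creep '[0.03,0,0,-0.005,0,0,0,0.03,0,0,-0.005,0,0,0,0.03,0,0,-0.005,0,0,0,0.03,0,0,0,0,0,0]'
```

```text
clock: 15.4
eef_pos: [0.4822, 0.276, 0.1306]
ee_rot: [0.796, 0.605, -0.001, 0.0]
ft_force: [-0.9, -1.3, 1.4]
width: 0.0488
```

```bash
python3 -m creep '[0.03,0,0,-0.008,0,0,0,0.03,0,0,-0.012,0,0,0,0.03,0,0,-0.02,0,0,0,0.03,0,0,-0.02,0,0,0,0.03,0,0,-0.02,0,0,0,0.03,0,0,-0.02,0,0,0,0.03,0,0,-0.008,0,0,0,0.03,0,0,0,0,0,0,0.03,0,0,0,0,0,0]'
python3 - <<'E'
from h import *
w=cap('wrist');b=cap('side');a=cap('scene')
cv2.imwrite('pics/j.png',np.hstack([cv2.resize(b['img'][140:300,160:320],(400,400)),np.vstack([cv2.resize(w['img'],(267,200)),cv2.resize(a['img'][140:290,140:340],(267,200))])]))
s=telemetry.observe();print(s['ee_rot'],s['eef_pos'],s['width'],s['ft_force'])
E
```

```text
clock: 16.52
eef_pos: [0.4823, 0.2763, 0.238]
ee_rot: [0.796, 0.605, -0.001, -0.0]
ft_force: [-0.8, -0.6, -0.7]
width: 0.0488
[ 7.96091147e-01  6.05176471e-01 -5.55192956e-04 -1.28470097e-04] [0.48233483 0.27631508 0.23812686] 0.04880700149784549 [ 0.64968194 -0.45681976 -0.67341192]
```

View pics/j.png

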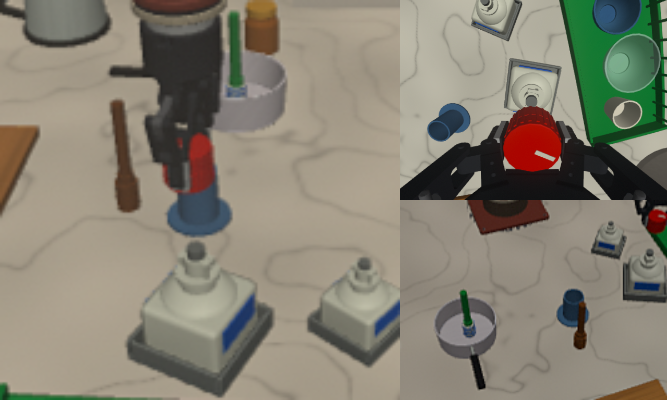

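The cap is held level about 100 mm above the bare neck (plunger visible at (196,250) in the left half), and the brush is upright in the pan at (235,60). I hand in the job.

```bash
python3 -c "
from h import *
print(order.close_job())"
```

```text
the job is handed in; nothing more can be done
None
```

The job is done and handed in at about 17 s of the 62 s allowed.

- **Brush:** I pulled the green brush up out of the blue cup and lowered it bristle end down into the saucepan. I let go only after the force reading showed it on the pan floor. Lowering it pressed up to about 17 N on the pan for a moment, and I eased that to 4 N before opening. The last picture shows it standing upright, and the pan looks not to have moved.
- **Cap:** I pushed the red cap on the larger bottle down 7.5 mm (7.7 N), turned it about 75° anticlockwise while holding it down, and lifted it straight off. The last picture shows the bare neck and plunger. The cap is held level in the gripper, with its underside about 0.23 m above the counter, roughly 100 mm above the neck.

No check failed. The first cap position estimates from the different cameras differed by up to 9 mm, so I used the close wrist view and the grip came out centred. I saw no other item disturbed, but I checked only the pictures and did not re-measure each one.

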